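# Right the split bamboo holder and nip it in the ratchet vise

## Robot

A 7-joint arm with a two-finger parallel gripper is mounted at the origin on the work surface. World frame = base frame: x ahead of the robot, y to its left, z up, the work surface at z = 0. Lengths are in m, angles in rad, forces in N, time in s.
With the tool pointing down it reaches from about 0.425 to 0.925 m from the base axis. Payload 6.8 kg.
Tool frame: the origin (TCP) lies at the very end of the fingers, on their centre line; the grasp point (between the pads) lies 19 mm behind it (r.tcp_to_grasp is the distance from the TCP to the grasp point, in m); z points along the fingers, y is the line along which they close (so a half turn about z gives the same grasp; the last joint's range is limited). The gripper opens to 85 mm and grips with 20 to 120 N. Pads are 22 mm wide; open, the fingers measure 114 mm over their backs; the gripper's body (76 mm by 85 mm) begins 54 mm behind the grasp point. The pads swing forward as they close: fully open they stand 13 mm farther back than shut.
Start: joints at [-1.454, 0.477, 0.022, 1.555, -0.011, 1.109, -0.083], TCP at [0.15, 0.658, 0.231] pointing down, gripper open.
Joint ranges: [-2.96, 2.96], [-0.34, 2.1], [-1.41, 1.46], [0.24, 2.44], [-1.37, 4.51], [0.17, 1.92], [-2.96, 2.96]. Speed limits (rad/s): [2.39, 2.39, 3.14, 3.14, 3.14, 3.14, 3.14].

## Interface

Orientations are given as a rotation vector (axis times angle).
In Python, from bench import r gives the robot as it stands.
- The arm moves only by the tool step_arm, never from a script. Its argument "moves" is a list of rows, each a list of 7 numbers: the shift along the tool's x, y, z in mm, then the turn, a rotation vector about the tool's x, y, z in rad, then the finger opening in mm, from 0 to 85.4. A call has 1 to 8 rows; each row is the pose to reach, as a shift and turn from the pose commanded when the call began, along the tool's axes at that moment; what a row does not reach only later rows make up. A row lasts 1/10 s, in which the tool goes at most 50 mm and 8.59 degrees, less where a joint would pass 70% of its speed; a pose out of reach is approached as far as the arm can. A call with a gripper value outside its range is refused whole. The fingers move at their own pace and stop on an object; "grip_force" is the grip in N (left out, the last holds). Time passes only in rows, so rows that repeat a pose let the fingers close. It gives the time, the measured TCP pose, the force, the opening and the grip force at its end, in the units of the state.
- r.get_obs(): the state, without advancing time (a new reading comes with each control period).
- r.grab_frame(name): name is "scene" or "top" or "wrist"; returns a dict with "image" (384x512x3 uint8, red, green, blue), "depth" (384x512 float32, m along the optical axis (not along the pixel's ray), 0 where there is no reading), "mtx" (3x3 intrinsics, pixels), "rvec" (rotation vector, rad) and "tvec" (3), from world to camera coordinates, as OpenCV has them. Camera axes: x right, y down, z forward; pixel columns grow to the right and rows downward; lengths in m; the calibration is good to about 2 mm. A picture is of the moment at which its call begins.
- r.hand_in(): hands the job in; it is judged then, once.
The state is a dict: "clock": time; "joints": joint angles; "qvel": joint speeds; "tau": joint torques, N m; "tcp_pos": TCP position; "orientation": TCP orientation; "contact_force": force on the tool from outside, world axes, zero at the start; "moment": the same for the moment, N m; "grip_width": finger opening in m; "gripper_force": force on a finger pad.
Only numpy, scipy, OpenCV 4.12 (cv2) and the standard library are available. Lean on these libraries where they do the work, as an engineer would, in place of code of your own. Each camera call takes 0.05 s, during which the arm holds its last target. There are 200 camera calls.

## Task

Stand the toppled bamboo flower holder upright, mouth up, on the vise bed in front of the notched fixed jaw and let go of it; then pump the vise's trigger bar, working the jaw by the trigger only, until the spring-backed plate nips the holder against the notch and is pressed back about half of its spring travel, never driving it hard home. Finish while still holding the trigger there, so that the squeeze stays on, and leave the other things on the shelf where they are.

Things in the scene. Friction and masses are not known exactly. Their poses are not given: they have to be found in the camera images.
- holder_center (a point): Centre (half-way up, on the axis) of the loose split bamboo flower holder: a plain round closed cylinder, diameter 50 mm, 150 mm long, about 0.18 kg, with two thin node rings and a dark split line. Its z axis points along the cylinder to the mouth (dark disc); the base is the other end. At the start it lies on its side on the table.
- seat (a point): Point on the top of the bed of the fixed cast-iron vise (bed 90 x 365 mm, top 12 mm above the table) where the axis of the holder stands when home in the notch. Axes are those of the vise: z up, y along the bed towards the fixed jaw (closing direction), x across. Jaw faces are polished: a holder set down 10 to 25 mm short (-y) and up to 8 mm aside is pushed home by the plate.
- fixed_jaw: The fixed jaw at the +y end of the bed, with an upright V notch of 90 degrees opening to -y of the seat axes; the V apex is 35 mm from the seat in +y and the V walls reach 35 mm to either side and in -y as far as the seat. Fixed jaw, sliding jaw and plate rise 36 mm above the bed. The listed origin is the middle of the vise underneath: 81 mm from the seat in -y, on the table.
- pad_face (a point): Centre of the face of the flat wood-faced spring plate (70 mm wide, 34 mm high) carried in front of the sliding jaw and looking to the fixed jaw (+y of the seat axes); at the start it is 54 to 91 mm from the seat, in -y.
- pad (a joint): How far the spring plate is pressed back towards the sliding jaw behind it, in m: 0 free, 0.024 hard home. Spring of 0.5 N per mm. Wanted at the end: about 0.012.
- jaw (a joint): Travel of the sliding jaw along the bed, in m, growing as it closes (0 to 0.1), starting from 0 to 0.037. Its slide has a friction of only 2.5 N: it stays where the trigger leaves it when unloaded, but slips back under a harder squeeze once the trigger is let go.
- trigger (a joint): Travel of the trigger bar in m: 0 at rest, 0.028 fully pulled. It slides straight along +y of the seat and moves the jaw 1:1 by a pawl on a rack of 8 mm pitch: going +y it takes the jaw along (after up to 8 mm idle), going back it clicks over the rack and leaves the jaw. A spring of 2.5 to 4 N returns it. Pulling takes 5 to 8 N plus the squeeze on the plate.
- trigger_grip (a point): Point inside the trigger bar, 17 mm below its top, moving with it: an upright flat steel bar at the -y end of the vise, 24 mm wide (vise x), 12 mm thick (vise y), top 102 mm above the table. Pinch it from above across its width, or push it from behind. A fixed palm post (44 mm wide, 14 mm thick, top 100 mm up) stands 57 mm from it in +y: gap 44 mm at rest, 16 mm pulled.
There are look-alikes about, which are no part of the job. Leave any orange or red look-alike of the part that bears holder_center alone.

How it is judged:
On the way, in this order (a step that is already met when the one before it is completed fails the run):
1. holder stands upright, mouth up, on the bed in front of the notch, let go, plate not yet pressed (angle between holder_center's own z axis and vertical below 0.1 rad and z of holder_center in the frame of seat between 0.07 and 0.08 m and contact force between the arm and holder below 0.3 N and horizontal distance between holder_center and seat below 0.03 m and value of joint pad below 0.003 m), for 0.2 s.
2. trigger pulled at least 15 mm (value of joint trigger above 0.015 m), for 0.02 s.
3. trigger let back to below 12 mm (value of joint trigger below 0.012 m), for 0.02 s.
At the end, for the whole second after the job is handed in: Holder upright (within 0.1 rad, mouth up) on the bed, home in the notch (axis within 6 mm of the seat), not touched by the robot; spring plate pressed back 7 to 17.5 mm with 2.5 to 10.5 N on the holder, which bears on the fixed jaw; the fingers still press the trigger (over 1.5 N); all at rest (angle between holder_center's own z axis and vertical below 0.1 rad and z of holder_center in the frame of seat between 0.07 and 0.08 m and contact force between the arm and holder below 0.3 N and horizontal distance between holder_center and seat below 0.006 m and value of joint pad between 0.007 and 0.0175 m and contact force between pad and holder between 2.5 and 10.5 N and contact force between fixed_jaw and holder above 1.5 N and contact force between the fingers and trigger above 1.5 N and velocity of joint jaw between -0.005 and 0.005 m/s and linear speed of holder below 0.02 m/s); the arm keeps its last pose, push and grip.
It fails at once if the plate crushes the holder (over 16 N) (contact force between pad and holder above 16 N).
It fails at once if the robot pushes the sliding jaw or its plate by hand (contact force between the arm and jaw above 2 N or contact force between the arm and pad above 2 N).
It fails at once if another thing on the shelf is moved more than 30 mm (distance of any of teacup, lacquer_jar, burnisher, brush, stone, tin, saucer from where it was at the start of the episode above 0.03 m).
It also fails if it takes over 61 s, if anything falls off the work surface, if the arm or the gripper's body presses on something with over 40 N, if the wrist force passes 120 N, or if a joint passes its speed limit or range.

## Working session

There is one attempt and no reset: what is moved stays moved. The work goes in short steps, Python scripts to look and compute and a tool call to move; the robot and the scene stay as the last step left them, time stands still between calls to the robot, and variables do not carry over. Pictures are saved under pics/ and viewed, at most 10 in all, crops included, and the job is handed in when it is done.

Besides the shell and the picture viewer there is one more tool, called after "Request:" by a JSON object that holds its "api" and its "payload". step_arm: Moves the arm, as the interface text tells. Its arguments: {"type":"object","properties":{"moves":{"type":"array","items":{"type":"array","items":{"type":"number"}}},"grip_force":{"type":"number"}},"required":["moves"]}

```bash
ls; mkdir -p pics; cat > h.py <<'E'
import numpy as np, cv2
from bench import r
from scipy.spatial.transform import Rotation as R
def grab(n):
    f=r.grab_frame(n); f['Rm']=cv2.Rodrigues(np.array(f['rvec'],float))[0]; f['t']=np.array(f['tvec'],float).ravel(); return f
def ray(f,u,v,z):
    d=f['Rm'].T@np.linalg.inv(f['mtx'])@np.array([u,v,1.]); c=-f['Rm'].T@f['t']
    return c+d*(z-c[2])/d[2]
def cloud(f):
    h,w=f['depth'].shape; u,v=np.meshgrid(np.arange(w),np.arange(h)); D=f['depth']
    p=np.stack([u*D,v*D,D],-1)@np.linalg.inv(f['mtx']).T
    P=(p-f['t'])@f['Rm']; P[D==0]=np.nan; return P
def proj(f,p):
    q=f['mtx']@(f['Rm']@np.array(p,float)+f['t']); return q[:2]/q[2]
def save(n,im): cv2.imwrite('pics/'+n,cv2.cvtColor(im,cv2.COLOR_RGB2BGR))
E
python3 - <<'E'
from h import *
a=grab('scene');b=grab('top')
save('a.png',np.vstack([a['image'],]));save('b.png',b['image'])
for f in(a,b): print(-f['Rm'].T@f['t'],f['mtx'][0,0],(f['depth']>0).mean())
o=r.get_obs();print(o)
E
```

```text
pics
[ 1.14500576 -0.07662297  0.61651406] 355.31085948684307 0.9960734049479166
[0.38095863 0.11099024 1.13563626] 389.0041435205975 0.9960835774739584
{'clock': 0.1, 'joints': array([-1.45411189,  0.47773607,  0.02232908,  1.55630957, -0.0114937 ,
        1.109305  , -0.08307987]), 'qvel': array([ 5.06534959e-04, -2.01687511e-03, -2.27742022e-05, -2.74680293e-03,
        1.48901348e-03, -6.69262049e-04, -4.95104080e-04]), 'tau': array([ 4.26629529e-03, -5.97756207e+01,  1.61343098e+00, -2.81955010e+01,
        1.28562862e-02,  4.96144450e-03,  2.74892983e-05]), 'tcp_pos': array([0.1503427 , 0.65751572, 0.23042835]), 'orientation': array([-3.52253672e-01, -3.12171528e+00,  2.55826193e-03]), 'contact_force': array([0.30639481, 0.01524749, 0.8757977 ]), 'moment': array([ 0.04453431,  0.01211329, -0.0076477 ]), 'gripper_force': 0.0, 'grip_width': 0.08530435308453654}
```

View pics/a.png

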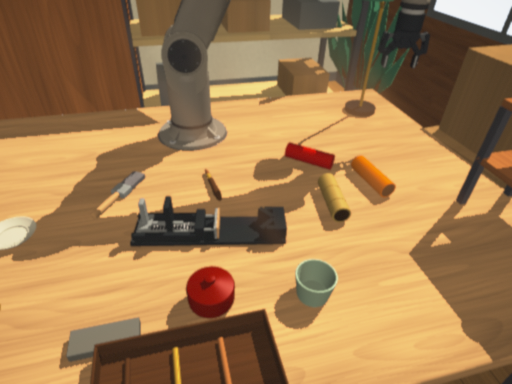

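View pics/b.png

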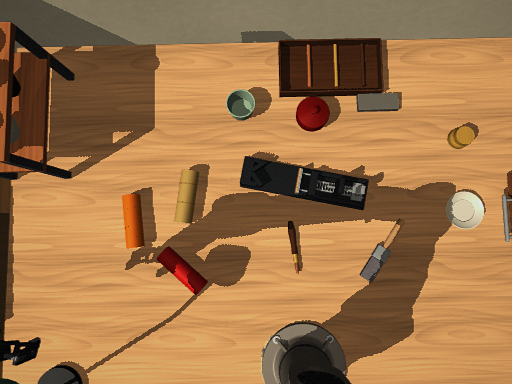

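The scene view shows the bamboo-coloured holder at about (333,197), with its dark mouth at (342,214). In the top view it is at (187,195). The orange (top 133,220) and red (top 182,270) cylinders are look-alikes. The vise is at top (303,182), with its notch at the left end (258,172) and its trigger at the right (355,190).

```bash
cat > m.py <<'E'
from h import *
a=grab('scene');b=grab('top')
P=cloud(b);hsv=cv2.cvtColor(b['image'],cv2.COLOR_RGB2HSV)
# holder: region in top, height > 12mm
M=np.zeros(P.shape[:2],bool);M[160:230,168:203]=1;M&=P[...,2]>0.012
Q=P[M];print('holder n',len(Q),'zmax',np.percentile(Q[:,2],[50,98]))
box=cv2.minAreaRect((Q[:,:2]*1000).astype(np.float32));print('holder box',box)
# vise
M=np.zeros(P.shape[:2],bool);M[145:218,232:378]=1;M&=(P[...,2]>0.006)&(P[...,2]<.06)
M&=(hsv[...,2]<110)
Q=P[M];print('vise',cv2.minAreaRect((Q[:,:2]*1000).astype(np.float32)))
for f,n,(y0,y1,x0,x1) in((a,'a',(165,255,120,360)),(b,'b',(140,230,165,380))):
    save('c%s.png'%n,cv2.resize(f['image'][y0:y1,x0:x1],None,fx=3.3,fy=3.3,interpolation=cv2.INTER_CUBIC))
# trigger points
M=P[...,2]>.085;M&=(P[...,0]>.4)&(P[...,1]<.1)&(P[...,1]>-.2)&(P[...,2]<.12)
Q=P[M];print(len(Q));k=np.float32(Q[:,:2]*1000)
n,l=cv2.connectedComponents(M.astype(np.uint8))
for i in range(1,n):
    q=P[l==i];print(i,len(q),q.mean(0).round(4),q.min(0).round(4),q.max(0).round(4))
E
python3 m.py
```

```text
holder n 934 zmax [0.04631698 0.05316604]
holder box ((478.3070373535156, 324.2381591796875), (50.64944839477539, 150.02867126464844), 82.2741470336914)
vise ((508.84173583984375, -9.0784912109375), (171.88726806640625, 376.2501220703125), 2.1799814701080322)
148
1 94 [ 0.4935 -0.1036  0.099 ] [ 0.4736 -0.1153  0.0865] [ 0.5144 -0.0944  0.1048]
2 54 [ 0.4824 -0.159   0.0994] [ 0.4706 -0.1668  0.0857] [ 0.4944 -0.1533  0.1056]
```

View pics/cb.png

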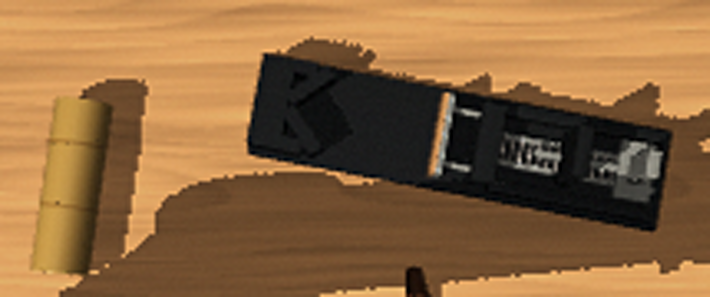

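```bash
cat > v.py <<'E'
from h import *
f=grab('top')
P=cloud(f)
M=np.zeros(P.shape[:2],bool);M[148:215,236:374]=1
g=f['image'].max(-1)
M&=(P[...,2]>0.007)
n,l,s,c=cv2.connectedComponentsWithStats(M.astype(np.uint8));k=1+s[1:,4].argmax()
Q=P[l==k];print(s[k],'all',cv2.minAreaRect((Q[:,:2]*1000).astype(np.float32)))
a=np.deg2rad(90+11.3)
# pad (wood coloured, z ~.04-.05)
print('zhist',np.histogram(Q[:,2],bins=[.005,.01,.015,.02,.03,.04,.045,.05,.06,.08,.1,.12]))
q=Q[(Q[:,2]>.042)&(Q[:,2]<.056)]
y=np.array([.194,.981]); # vise y dir guess
x=np.array([y[1],-y[0]])
t=np.array([.4824,-.159])
s_=(q[:,:2]-t)@y; w=(q[:,:2]-t)@x
H=np.histogram(s_,bins=np.arange(0,.4,.01))
for i in range(len(H[0])):
    m=(s_>=H[1][i])&(s_<H[1][i+1])
    if m.sum()>3: print(round(H[1][i],3),m.sum(),w[m].min().round(4),w[m].max().round(4),s_[m].min().round(4),s_[m].max().round(4))
E
python3 v.py
```

```text
[ 240  156  129   54 3869] all ((513.4343872070312, -14.774169921875), (365.07391357421875, 90.66455078125), 78.16696166992188)
zhist (array([ 215, 1485,  307,  243,  556,  122,  547,  198,   39,   71,   86]), array([0.005, 0.01 , 0.015, 0.02 , 0.03 , 0.04 , 0.045, 0.05 , 0.06 ,
       0.08 , 0.1  , 0.12 ]))
0.0 23 -0.0221 0.0199 0.0012 0.0096
0.06 13 -0.0197 0.0202 0.0611 0.0624
0.11 43 -0.0323 0.0371 0.1148 0.1199
0.12 85 -0.0328 0.0364 0.1204 0.1299
0.13 67 -0.0322 0.0347 0.1301 0.1372
0.16 80 -0.0325 0.0374 0.161 0.1699
0.17 13 -0.03 0.0339 0.1701 0.1713
0.26 8 -0.0303 0.0385 0.2658 0.2695
0.27 39 -0.0345 0.0415 0.2708 0.2798
0.28 67 -0.036 0.042 0.2801 0.2897
0.29 73 -0.0355 0.0438 0.2901 0.2999
0.3 99 -0.0361 0.0435 0.3 0.31
0.31 97 -0.0359 0.0427 0.3101 0.3199
0.32 99 -0.0352 0.0435 0.32 0.3299
```

```bash
cat > v2.py <<'E'
from h import *
f=grab('top');P=cloud(f)
c=np.array([.5134,-.0148]);y=np.array([np.cos(np.deg2rad(78.17)),np.sin(np.deg2rad(78.17))]);x=np.array([y[1],-y[0]])
Q=P[140:225,225:380].reshape(-1,3);s=(Q[:,:2]-c)@y*1000;w=(Q[:,:2]-c)@x*1000
G=np.full((14,76),np.nan)
for i in range(14):
  for j in range(76):
    m=(abs(w-(-45.5+7*i))<4)&(abs(s-(-187+5*j))<3)
    if m.any(): G[i,j]=np.median(Q[m,2])*1000
print('s  ',' '.join('%3d'%(-187+5*j) for j in range(76)))
for i in range(14): print('%3d'%(-45+7*i),' '.join('  .' if np.isnan(g) else '%3d'%g for g in G[i]))
E
python3 v2.py
```

```text
s   -187 -182 -177 -172 -167 -162 -157 -152 -147 -142 -137 -132 -127 -122 -117 -112 -107 -102 -97 -92 -87 -82 -77 -72 -67 -62 -57 -52 -47 -42 -37 -32 -27 -22 -17 -12  -7  -2   3   8  13  18  23  28  33  38  43  48  53  58  63  68  73  78  83  88  93  98 103 108 113 118 123 128 133 138 143 148 153 158 163 168 173 178 183 188
-45   1   1   4   1  -1   0   6   1   2   7   1   2   8   3   1   8   1   4  11   2   2   7   5   2   5   2   1  11   4   2   5   3   1   6   7   3   3   6   2   2  11   2   0   6   0   2   9   2   2   4   3   2   9   1   1   9   3   2   9   5   3  11   5   3  11   5   0   8   9   2   0   4   2   4   5   0
-38   2   8  21  26  29  31  30  27  28  25  31  31  28  32  31  28  21  30  24  31  30  28  31  30  29  31  30  30  30  30  27  25  14  12  14  13  13  13  11  12  11  13  14  13  12  13  13  12  14  11  11  14  12  12  15  14  14  12  12  12  12  13  17  30  11  41  33  37  42  33  43  43  40  48  12   0
-31   0   .  32  31  30  32  32  33  33  33  32  31  32  33  32  31  32  31  31  30  32  32  31  31  31  30  32  33  32  30  30  48  46  46  48  39  10  14  1
[... 2837 characters left out ...]
  11  12  12  13  11  13  15  47  50  48  48  46  45  46  48  49  50  49  46  50   0
 39   1   .  34  33  33  32  33  30  32  32  29  31  32  31  31  31  32  32  31  31  31  31  30  31  31  34  34  32  31  30  34  33  30  10  11  12  11  12  12  10  14  46  13  12  11  11  13  14  13  13  14  13  13  12  10  11  11  11  13  12  10  12  45  47  23  49  48  48  49  47  48  50  47  47  48   0
 46   0   3   9   4   0  12   8   0   1  12   3  11  12   6   1   5  -1   0  10   2   2  10   4   4   4   1   1   0   0   0   2   6   7   9   9   5   7  11   3   2   8   5  10   9   0   1   1   6   8   7   5   5   6  10   6   5   8   6   1  13   5   6  14   1   0   1   1   .   0   0   1   .   2   0   .   0
```

The holder measures 51 x 150 mm and lies at (478,324) with its mouth towards +x. The vise bed measures 365 x 91 mm, as given. The notch apex is about 146 mm from the bed middle, so the seat is about 111 mm from it; the plate is then 89 mm from the seat, inside the stated range. I'll move above the holder.

Request:
{"api": "step_arm", "payload": {"moves": [[-422, -249, 60, 0, 0, -0.09, 85], [-422, -249, 60, 0, 0, -0.09, 85], [-422, -249, 60, 0, 0, -0.09, 85], [-422, -249, 60, 0, 0, -0.09, 85], [-422, -249, 60, 0, 0, -0.09, 85], [-422, -249, 60, 0, 0, -0.09, 85], [-422, -249, 60, 0, 0, -0.09, 85], [-422, -249, 60, 0, 0, -0.09, 85]]}}

```text
clock: 1.1
tcp_pos: [0.4401, 0.3836, 0.1827]
orientation: [0.211, 3.134, 0.001]
contact_force: [1.6, 1.8, 0.2]
grip_width: 0.0851
gripper_force: 0.0
```

```bash
cat > log.py <<'E'
from h import *
import json
def st(q=False):
    o=r.get_obs();Rm=R.from_rotvec(o['orientation']).as_matrix()
    open('log.txt','a').write(json.dumps([list(o['joints']),list(o['tcp_pos']),list(o['orientation'])])+'\n')
    print('t',o['clock'],'J',np.round(o['joints'],3),'p',np.round(o['tcp_pos']*1000,1),'F',np.round(o['contact_force'],1),'w',round(o['grip_width']*1000,1))
    print(np.round(Rm,3).tolist()); return o,Rm
def plan(p,Rt=None):
    o,Rm=st(); d=Rm.T@(np.array(p)/1000-o['tcp_pos'])*1000
    t=R.from_matrix(Rm.T@Rt).as_rotvec() if Rt is not None else 0
    print('SHIFT',np.round(d,1),'TURN',np.round(t,3))
E
python3 -c "from log import *; st()"
```

```text
t 1.1 J [-0.906  0.378  0.104  1.834 -0.048  0.931  0.656] p [440.1 383.6 182.7] F [1.6 1.8 0.2] w 85.1
[[-0.991, 0.134, 0.0], [0.134, 0.991, 0.0], [-0.0, 0.001, -1.0]]
```

Request:
{"api": "step_arm", "payload": {"moves": [[-74, -54, 10, 0, 0.15, 0, 85], [-74, -54, 10, 0, 0.3, 0, 85], [-74, -54, 10, 0, 0.45, 0, 85], [-74, -54, 10, 0, 0.5, 0, 85], [-74, -54, 10, 0, 0.5, 0, 85]]}}

```text
clock: 1.6
tcp_pos: [0.5065, 0.3198, 0.1707]
orientation: [-0.184, -2.634, -0.044]
contact_force: [0.5, 0.6, -0.1]
grip_width: 0.0847
gripper_force: 0.0
```

```bash
cat > kin.py <<'E'
from log import *
from scipy.optimize import least_squares
import itertools
o0=[[-1.45411189,0.47773607,0.02232908,1.55630957,-0.0114937,1.109305,-0.08307987],[0.1503427,0.65751572,0.23042835],[-3.52253672e-01,-3.12171528,2.55826193e-03]]
def fk(q,k,s):
    a,h,L1,L2,d,g,e1,e2=k; I=R.identity
    A=R.from_euler('z',a+s[0]*q[0])*R.from_euler('y',q[1])
    B=A*R.from_euler('z',s[1]*q[2]); p=np.array([0,0,h])+A.apply([0,0,L1])+B.apply([e1,0,0]);
    C=B*R.from_euler('y',q[3]);D=C*R.from_euler('z',s[2]*q[4]); p=p+D.apply([e2,0,L2])
    E=D*R.from_euler('y',q[5])*R.from_euler('z',g+s[3]*q[6]); return p+E.apply([0,0,d]),E
def fit():
    S=[o0]+[json.loads(l) for l in open('log.txt')]
    best=None
    for s in itertools.product([1,-1],repeat=4):
      for a,g in itertools.product([0,3,-1.5,1.5],[0,3,1.5,-1.5]):
        def f(k):
            out=[]
            for q,p,w in S:
                P,E=fk(q,k,s); out+=list((P-p)*5)+list((E.inv()*R.from_rotvec(w)).as_rotvec())
            return np.r_[out,np.array([k[6],k[7]])*.01]
        z=least_squares(f,[a,.35,.45,.45,.25,g,0,0])
        if best is None or z.cost<best[0]: best=(z.cost,z.x,s)
    return best
LO=np.array([-2.96,-.34,-1.41,.24,-1.37,.17,-2.96]);HI=np.array([2.96,2.1,1.46,2.44,4.51,1.92,2.96])
def ik(p,Rt,k,s,q0,n=1):
    rng=np.random.default_rng(0);res=[]
    for i in range(n):
        x0=np.clip(q0,LO+.01,HI-.01) if i==0 else rng.uniform(LO,HI)
        def f(q):
            P,E=fk(q,k,s); return np.r_[(P-p)*5,(E.inv()*R.from_matrix(Rt)).as_rotvec(),(q-q0)*1e-4]
        z=least_squares(f,x0,bounds=(LO,HI)); res.append((np.abs(f(z.x)[:6]).max(),z.x))
    return res
if __name__=='__main__':
    st(); b=fit(); print(b[0],b[1].round(4),b[2]); np.save('k.npy',np.r_[b[1],b[2]])
E
python3 kin.py
```

```text
t 1.6 J [-0.55   0.654  0.062  1.503 -0.328  1.415  1.062] p [506.5 319.8 170.7] F [ 0.5  0.6 -0.1] w 84.7
[[-0.868, 0.138, -0.477], [0.122, 0.99, 0.065], [0.481, -0.002, -0.877]]
0.0012081276303781267 [-0.0907  0.4791  0.379   0.5291  0.2477  1.4839  0.0692  0.0749] (-1, -1, -1, -1)
```

```bash
cat > feas.py <<'E'
from kin import *
K=np.load('k.npy');k,s=K[:8],K[8:]
q0=np.array(json.loads(open('log.txt').readlines()[-1])[0])
m=np.array([.991,-.134,0])
def fin(psi,t):
    z=np.array([np.cos(psi)*np.cos(t),np.sin(psi)*np.cos(t),-np.sin(t)]);y=np.cross([0,0,1.],z);y/=np.linalg.norm(y)
    y=-y # current: tool y=+y world while z inward => check sign
    return np.c_[np.cross(y,z),y,z]
if __name__=='__main__':
  for t in (.3,.5,.7):
    # grasp pose with same tilt
    u=m; yv=np.array([.134,.991,0]); z=-np.sin(t)*u+np.array([0,0,-np.cos(t)]); Rg=np.c_[np.cross(yv,z),yv,z]
    g=np.array([.506,.3205,.025]); e=ik(g+.019*z,Rg,k,s,q0)[0]; print('grasp',t,round(e[0],3),e[1].round(2))
    # rotation about closing axis by 90: Rg * Ry(-90)
    Rf0=Rg@R.from_euler('y',-np.pi/2).as_matrix()
    for dpsi in (-90,-60,-30,0,30,60,90):
        Rf=R.from_euler('z',dpsi,degrees=True).as_matrix()@Rf0
        p=np.array([.5329,.0782,.115])+.019*Rf[:,2]
        e=min(ik(p,Rf,k,s,e[1] if 0 else q0,8),key=lambda x:x[0]); print(t,dpsi,Rf[:,2].round(2),'err',round(e[0],3),e[1].round(2))
E
python3 feas.py
```

```text
grasp 0.3 0.0 [-0.63  0.87  0.08  1.5  -0.27  1.04  1.04]
0.3 -90 [-0.13 -0.95 -0.3 ] err 0.0 [-1.32  1.27  0.78  1.47  0.14  1.53 -0.81]
0.3 -60 [ 0.36 -0.88 -0.3 ] err 0.0 [-1.66  1.33  0.87  1.77  0.21  1.04 -0.75]
0.3 -30 [ 0.76 -0.58 -0.3 ] err 0.0 [-1.19  0.86  0.31  2.18  1.52  1.04 -1.52]
0.3 0 [ 0.95 -0.13 -0.3 ] err 0.001 [-1.85  1.43  0.7   2.44  2.17  0.71 -2.58]
0.3 30 [ 0.88  0.36 -0.3 ] err 0.033 [-2.16  2.1   0.58  2.44  2.35  1.1   2.96]
0.3 60 [ 0.58  0.76 -0.3 ] err 0.0 [ 1.    1.   -0.52  2.17 -1.37  0.85 -1.77]
0.3 90 [ 0.13  0.95 -0.3 ] err 0.0 [ 0.07  0.85  0.23  1.9  -1.36  1.52 -2.03]
grasp 0.5 0.0 [-0.57  0.96  0.06  1.37 -0.32  1.27  1.08]
0.5 -90 [-0.12 -0.87 -0.48] err 0.0 [-1.31  1.16  0.8   1.56  0.06  1.38 -0.77]
0.5 -60 [ 0.33 -0.81 -0.48] err 0.0 [-1.54  1.1   0.81  1.84  0.3   0.93 -0.74]
0.5 -30 [ 0.69 -0.54 -0.48] err 0.0 [-0.96  0.69  0.17  2.24  1.6   0.94 -1.41]
0.5 0 [ 0.87 -0.12 -0.48] err 0.063 [-1.42  0.95  0.61  2.44  2.32  0.77 -2.1 ]
0.5 30 [ 0.81  0.33 -0.48] err 0.072 [ 0.96  0.97 -0.62  2.44  3.92  0.79 -1.17]
0.5 60 [ 0.54  0.69 -0.48] err 0.0 [ 0.98  0.89 -0.57  2.22 -1.37  0.65 -1.87]
0.5 90 [ 0.12  0.87 -0.48] err 0.0 [-0.05  0.75  0.31  1.96 -1.33  1.36 -2.09]
grasp 0.7 0.0 [-0.52  1.07  0.04  1.22 -0.37  1.49  1.1 ]
0.7 -90 [-0.1  -0.76 -0.64] err 0.0 [-1.3   1.04  0.81  1.65 -0.01  1.24 -0.71]
0.7 -60 [ 0.29 -0.71 -0.64] err 0.0 [-1.5   1.    0.86  1.89  0.16  0.82 -0.55]
0.7 -30 [ 0.61 -0.47 -0.64] err 0.0 [-0.79  0.57  0.07  2.25  1.56  0.79 -1.23]
0.7 0 [ 0.76 -0.1  -0.64] err 0.069 [-0.27  0.52 -0.24  2.44  2.34  0.78 -1.3 ]
0.7 30 [ 0.71  0.29 -0.64] err 0.077 [-0.35  0.54  0.35  2.44  3.91  0.79 -2.08]
0.7 60 [ 0.47  0.61 -0.64] err 0.0 [ 0.83  0.72 -0.52  2.24 -1.37  0.54 -2.06]
0.7 90 [ 0.1   0.76 -0.64] err 0.0 [-0.18  0.66  0.39  2.   -1.27  1.21 -2.18]
```

Request:
{"api": "step_arm", "payload": {"moves": [[-18, 0, 36, 0, 0, 0, 85], [-36, 0, 72, 0, 0, 0, 85], [-54, 1, 108, 0, 0, 0, 85], [-65, 1, 130, 0, 0, 0, 85], [-70, 1, 139, 0, 0, 0, 85], [-70, 1, 139, 0, 0, 0, 85]]}}

```text
clock: 2.2
tcp_pos: [0.4986, 0.3239, 0.0167]
orientation: [-0.176, -2.636, -0.044]
contact_force: [0.1, 0.4, 0.7]
grip_width: 0.0851
gripper_force: 0.0
```

Request:
{"api": "step_arm", "payload": {"grip_force": 40, "moves": [[0, 0, 0, 0, 0, 0, 40], [0, 0, 0, 0, 0, 0, 40], [0, 0, 0, 0, 0, 0, 40], [0, 0, 0, 0, 0, 0, 40], [0, 0, 0, 0, 0, 0, 40], [0, 0, 0, 0, 0, 0, 40]]}}

```text
clock: 2.8
tcp_pos: [0.5011, 0.3238, 0.0191]
orientation: [-0.178, -2.638, -0.048]
contact_force: [0.4, -0.7, 6.1]
grip_width: 0.0487
gripper_force: 41.2
```

```bash
cat > path.py <<'E'
from kin import *
from scipy.spatial.transform import Slerp
o,Rm=st(); b=fit(); print(b[0]); k,s=b[1],b[2]; np.save('k.npy',np.r_[k,s])
Rf=R.from_euler('z',-90,degrees=True).as_matrix()@Rm@R.from_euler('y',-np.pi/2).as_matrix()
for dps in (-75,-90,-105):
  Rf=R.from_euler('z',dps,degrees=True).as_matrix()@Rm@R.from_euler('y',-np.pi/2).as_matrix()
  p0=o['tcp_pos']+[0,0,.2]; p1=np.array([.5329,.0782,.23])+.011*Rf[:,2]
  S=Slerp([0,1],R.from_matrix([Rm,Rf])); q=np.array(o['joints']); e,q=ik(p0,Rm,k,s,q)[0]; worst=0; Q=[]
  for a in np.linspace(0,1,15):
    e,q=ik(p0+(p1-p0)*a,S(a).as_matrix(),k,s,q)[0]; worst=max(worst,e);Q.append(q)
  e2,q2=ik(p1-[0,0,.115],Rf,k,s,q)[0]; Q=np.array(Q)
  print(dps,'worst',round(worst,3),'low',round(e2,3),Q[-1].round(2),q2.round(2),'maxstep',np.abs(np.diff(Q,axis=0)).max(0).round(2),Rf[:,2].round(2))
E
python3 path.py
```

```text
t 2.8 J [-0.544  0.828  0.039  1.571 -0.35   1.176  1.131] p [501.1 323.8  19.1] F [ 0.4 -0.7  6.1] w 48.7
[[-0.871, 0.135, -0.473], [0.118, 0.991, 0.066], [0.478, 0.002, -0.879]]
0.0026810357120264573
-75 worst 0.0 low 0.0 [-1.14  0.66  0.59  1.84  0.66  1.28 -0.82] [-1.11  0.84  0.54  1.85  0.62  1.13 -0.94] maxstep [0.06 0.06 0.04 0.06 0.09 0.07 0.15] [ 0.11 -0.87 -0.48]
-90 worst 0.0 low 0.0 [-1.07  0.76  0.62  1.68  0.48  1.45 -0.81] [-1.04  0.92  0.57  1.69  0.42  1.31 -0.9 ] maxstep [0.05 0.06 0.05 0.05 0.09 0.06 0.16] [-0.12 -0.87 -0.48]
-105 worst 0.0 low 0.0 [-1.03  0.87  0.73  1.53  0.28  1.61 -0.78] [-1.    1.02  0.67  1.54  0.2   1.48 -0.86] maxstep [0.05 0.06 0.05 0.04 0.06 0.04 0.15] [-0.34 -0.81 -0.48]
```

Request:
{"api": "step_arm", "payload": {"moves": [[14, 0, -26, 0, 0, 0, 40], [38, 0, -70, 0, 0, 0, 40], [60, 0, -110, 0, 0, 0, 40], [80, 0, -147, 0, 0, 0, 40], [96, 0, -176, 0, 0, 0, 40], [96, 0, -176, 0, 0, 0, 40]]}}

```text
clock: 3.4
tcp_pos: [0.5025, 0.3246, 0.2235]
orientation: [-0.177, -2.645, -0.054]
contact_force: [0.5, -0.2, -2.3]
grip_width: 0.0482
gripper_force: 41.9
```

```bash
python3 - <<'E'
from log import *
o,Rm=st()
m=np.array([.991,-.134,0]); mt=Rm.T@m; print('mouth in tool',mt.round(3))
a=np.arctan2(mt[2],-mt[0]) # rotate about tool y so mouth -> vertical
Rf=R.from_euler('z',-90,degrees=True).as_matrix()@Rm@R.from_euler('y',-np.pi/2).as_matrix()
print(Rf.round(3).tolist())
p=np.array([532.9,78.2,250])+11*Rf[:,2]
d=Rm.T@(p/1000-o['tcp_pos'])*1000; t=R.from_matrix(Rm.T@Rf).as_rotvec()
print(d.round(0),t.round(3),np.linalg.norm(t))
for n in (8,16): print(n,(d*n/16).round(0),(t*n/16).round(3))
f=grab('wrist');save('w1.png',f['image'])
E
```

```text
t 3.4 J [-0.562  0.594  0.067  1.476 -0.327  1.484  1.035] p [502.5 324.6 223.5] F [ 0.5 -0.2 -2.3] w 48.2
[[-0.874, 0.135, -0.467], [0.116, 0.991, 0.069], [0.472, 0.007, -0.882]]
mouth in tool [-0.882  0.001 -0.472]
[[0.069, 0.991, -0.116], [0.467, -0.135, -0.874], [-0.882, 0.007, -0.472]]
[ -45. -250.  -50.] [ 0.496 -1.219  1.639] 2.102015626058866
8 [ -22. -125.  -25.] [ 0.248 -0.609  0.82 ]
16 [ -45. -250.  -50.] [ 0.496 -1.219  1.639]
```

Request:
{"api": "step_arm", "payload": {"moves": [[-3, -16, -3, 0.031, -0.076, 0.102, 40], [-6, -31, -6, 0.062, -0.152, 0.205, 40], [-8, -47, -9, 0.093, -0.229, 0.307, 40], [-11, -62, -12, 0.124, -0.305, 0.41, 40], [-14, -78, -16, 0.155, -0.381, 0.512, 40], [-17, -94, -19, 0.186, -0.457, 0.615, 40], [-20, -109, -22, 0.217, -0.533, 0.717, 40], [-22, -125, -25, 0.248, -0.609, 0.82, 40]]}}

```text
clock: 4.25
tcp_pos: [0.5135, 0.1944, 0.2281]
orientation: [1.25, 2.683, -0.659]
contact_force: [-0.2, 0.5, -2.5]
grip_width: 0.0486
gripper_force: 41.8
```

```bash
cat > p2.py <<'E'
from log import *
Rf=np.array([[0.069, 0.991, -0.116], [0.467, -0.135, -0.874], [-0.882, 0.007, -0.472]])
import sys
o,Rm=st()
p=np.array([532.9,78.2,float(sys.argv[1])])+11*Rf[:,2]
d=Rm.T@(p/1000-o['tcp_pos'])*1000; t=R.from_matrix(Rm.T@Rf).as_rotvec()
print(d.round(0),t.round(3),np.linalg.norm(t))
E
python3 p2.py 250
```

```text
t 4.25 J [-0.941  0.467  0.394  1.712  0.157  1.311  0.077] p [513.5 194.4 228.1] F [-0.2  0.5 -2.5] w 48.6
[[-0.655, 0.751, -0.082], [0.704, 0.567, -0.428], [-0.275, -0.339, -0.9]]
[-105.  -63.   37.] [ 0.238 -0.603  0.823] 1.0476705081365374
```

Request:
{"api": "step_arm", "payload": {"moves": [[-15, -9, 5, 0.034, -0.086, 0.118, 40], [-30, -18, 11, 0.068, -0.172, 0.235, 40], [-45, -27, 16, 0.102, -0.258, 0.353, 40], [-60, -36, 21, 0.136, -0.345, 0.47, 40], [-75, -45, 26, 0.17, -0.431, 0.588, 40], [-90, -54, 32, 0.204, -0.517, 0.705, 40], [-105, -63, 37, 0.238, -0.603, 0.823, 40], [-105, -63, 37, 0.238, -0.603, 0.823, 40]]}}

```text
clock: 5.05
tcp_pos: [0.5319, 0.0685, 0.243]
orientation: [1.681, 1.467, -1.009]
contact_force: [-0.9, -0.4, -2.1]
grip_width: 0.0488
gripper_force: 41.9
```

```bash
python3 p2.py 250; python3 - <<'E'
from h import *
a=grab('scene');b=grab('top')
save('d.png',np.hstack([cv2.resize(a['image'][90:280,150:380],None,fx=1.7,fy=1.7),cv2.resize(b['image'][90:280,140:370],None,fx=1.7,fy=1.7)]))
E
```

```text
t 5.05 J [-1.118  0.763  0.705  1.719  0.407  1.469 -0.723] p [531.9  68.5 243. ] F [-0.9 -0.4 -2.1] w 48.8
[[0.064, 0.991, -0.118], [0.465, -0.134, -0.875], [-0.883, 0.002, -0.469]]
[-2. -0. -1.] [-0.002  0.003  0.005] 0.005917910639201559
```

View pics/d.png

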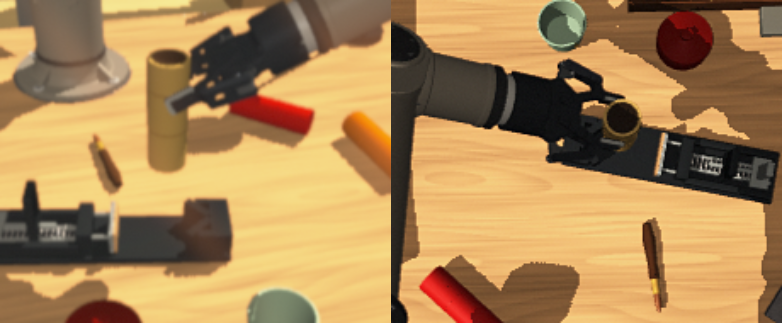

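The holder is held upright, with its dark mouth up at (622,118) in the right half. I'll measure its axis and bottom before lowering it.

```bash
cat > ax.py <<'E'
from h import *
f=grab('scene');P=cloud(f);hsv=cv2.cvtColor(f['image'],cv2.COLOR_RGB2HSV)
import sys
z0,z1=map(float,sys.argv[1:3])
M=(np.abs(P[...,0]-.535)<.06)&(np.abs(P[...,1]-.075)<.06)&(P[...,2]>z0)&(P[...,2]<z1)&(hsv[...,1]>90)&(hsv[...,0]>12)&(hsv[...,0]<32)
n,l,s,c=cv2.connectedComponentsWithStats(M.astype(np.uint8));k=1+s[1:,4].argmax();Q=P[l==k]
print(len(Q),'z',np.percentile(Q[:,2],[1,99]).round(4))
from scipy.optimize import least_squares
zm=Q[:,2].mean()
g=lambda a:np.hypot(Q[:,0]-a[0]-a[2]*(Q[:,2]-zm),Q[:,1]-a[1]-a[3]*(Q[:,2]-zm))-.025
a=least_squares(g,[.53,.075,0,0],loss='soft_l1',f_scale=.002).x
print('axis at z',zm.round(3),a.round(4))
c=np.array([.5134,-.0148]);y=np.array([.205,.979]);x=np.array([.979,-.205])
lo=a[:2]+a[2:]*(Q[:,2].min()-zm); print('bottom xy',lo.round(4),'s',((lo-c)@y).round(4),'w',((lo-c)@x).round(4))
E
python3 ax.py 0.08 0.33
```

```text
1618 z [0.1485 0.297 ]
axis at z 0.235 [5.328e-01 7.660e-02 4.000e-04 1.060e-02]
bottom xy [0.5328 0.0756] s 0.0925 w 0.0004
```

Request:
{"api": "step_arm", "payload": {"moves": [[22, 0, 11, 0, 0, 0, 40], [45, 0, 22, 0, 0, 0, 40], [68, 0, 34, 0, 0, 0, 40], [88, 0, 44, 0, 0, 0, 40], [104, 0, 52, 0, 0, 0, 40], [114, 0, 58, 0, 0, 0, 40], [117, 0, 60, 0, 0, 0, 40], [117, 0, 60, 0, 0, 0, 40]]}}

```text
clock: 6.0
tcp_pos: [0.534, 0.0724, 0.1142]
orientation: [1.685, 1.471, -1.001]
contact_force: [-0.1, 0.5, -1.3]
grip_width: 0.0487
gripper_force: 41.9
```

```bash
python3 -c "from log import *; st()"; python3 ax.py 0.05 0.2
```

```text
t 6.0 J [-1.07   0.944  0.627  1.732  0.331  1.309 -0.82 ] p [534.   72.4 114.2] F [-0.1  0.5 -1.3] w 48.7
[[0.066, 0.991, -0.115], [0.47, -0.132, -0.873], [-0.88, 0.004, -0.475]]
1002 z [0.0519 0.1672]
axis at z 0.121 [0.5344 0.0792 0.0029 0.0116]
bottom xy [0.5341 0.0784] s 0.0955 w 0.0012
```

Request:
{"api": "step_arm", "payload": {"moves": [[2.5, 0, 1.5, 0, 0, 0, 40], [4, 0, 2, 0, 0, 0, 40], [4, 0, 2, 0, 0, 0, 40]]}}

```text
clock: 6.35
tcp_pos: [0.5342, 0.0725, 0.1101]
orientation: [1.685, 1.47, -1.001]
contact_force: [0.1, -0.4, 0.9]
grip_width: 0.0483
gripper_force: 42.2
```

Request:
{"api": "step_arm", "payload": {"moves": [[1, 0, 0.5, 0, 0, 0, 40], [1, 0, 0.5, 0, 0, 0, 40]]}}

```text
clock: 6.55
tcp_pos: [0.5343, 0.0722, 0.11]
orientation: [1.684, 1.468, -1.002]
contact_force: [-0.1, 1.5, 7.8]
grip_width: 0.0485
gripper_force: 42.7
```

Request:
{"api": "step_arm", "payload": {"moves": [[0, 0, 0, 0, 0, 0, 52], [0, 0, 0, 0, 0, 0, 58], [0, 0, 0, 0, 0, 0, 70], [0, 0, 0, 0, 0, 0, 85], [0, 0, 0, 0, 0, 0, 85]]}}

```text
clock: 7.05
tcp_pos: [0.5339, 0.0726, 0.1083]
orientation: [1.685, 1.471, -1.001]
contact_force: [-0.5, 0.5, 0.5]
grip_width: 0.085
gripper_force: 0.0
```

```bash
python3 -c "from log import *; st()"; python3 ax.py 0.05 0.2
```

```text
t 7.05 J [-1.069  0.953  0.623  1.731  0.328  1.303 -0.824] p [533.9  72.6 108.3] F [-0.5  0.5  0.5] w 85.0
[[0.066, 0.991, -0.115], [0.47, -0.133, -0.873], [-0.88, 0.004, -0.475]]
995 z [0.0517 0.1632]
axis at z 0.119 [0.5349 0.0791 0.008  0.0085]
bottom xy [0.5344 0.0785] s 0.0956 w 0.0014
```

Request:
{"api": "step_arm", "payload": {"moves": [[0, 0, -15, 0, 0, 0, 85], [0, 0, -40, 0, 0, 0, 85], [0, 0, -75, 0, 0, 0, 85], [0, 0, -110, 0, 0, 0, 85], [-40, 0, -130, 0, 0, 0, 85], [-80, 0, -140, 0, 0, 0, 85], [-80, 0, -140, 0, 0, 0, 85]]}}

```text
clock: 7.8
tcp_pos: [0.5467, 0.157, 0.2511]
orientation: [1.691, 1.467, -0.992]
contact_force: [1.0, -0.2, 0.0]
grip_width: 0.0849
gripper_force: 0.0
```

```bash
python3 ax.py 0.02 0.2; cat > p3.py <<'E'
from kin import *
from scipy.spatial.transform import Slerp
o,Rm=st(); b=fit(); print(b[0]); k,s=b[1],b[2]
Rt=np.array([[.205,.979,0],[.979,-.205,0],[0,0,-1]])
p0=o['tcp_pos'];p1=np.array([.4824,-.159,.25])
S=Slerp([0,1],R.from_matrix([Rm,Rt])); q=np.array(o['joints']);w=0;Q=[q]
for a in np.linspace(0,1,11):
    e,q=ik(p0+(p1-p0)*a,S(a).as_matrix(),k,s,q)[0];w=max(w,e);Q.append(q)
e,q2=ik(p1-[0,0,.18],Rt,k,s,q)[0]; print(w,e,q.round(2),q2.round(2),np.abs(np.diff(Q[1:],axis=0)).max(0).round(2))
print('SHIFT',(Rm.T@(p1-p0)*1000).round(0),'TURN',R.from_matrix(Rm.T@Rt).as_rotvec().round(3))
E
python3 p3.py
```

```text
1235 z [0.0214 0.1627]
axis at z 0.101 [ 0.5347  0.0788  0.0023 -0.0065]
bottom xy [0.5345 0.0793] s 0.0965 w 0.0013
t 7.85 J [-1.144  0.823  0.666  1.55   0.346  1.605 -0.729] p [545.7 157.5 248.2] F [-0.4 -0.1 -0.2] w 85.0
[[0.071, 0.991, -0.113], [0.473, -0.133, -0.871], [-0.878, 0.008, -0.478]]
0.05883690613684007
5.305242055040619e-09 9.877093558821156e-09 [-0.39  0.24  0.71  2.01 -0.19  0.95  0.24] [-0.15  0.53  0.48  2.14 -0.45  0.57  0.47] [0.14 0.09 0.01 0.09 0.13 0.11 0.2 ]
SHIFT [-156.  -20.  282.] TURN [0.046 1.071 0.061]
```

Request:
{"api": "step_arm", "payload": {"moves": [[-20, -2, 35, 0.006, 0.134, 0.008, 85], [-39, -5, 70, 0.012, 0.268, 0.015, 85], [-58, -8, 105, 0.017, 0.4, 0.023, 85], [-78, -10, 141, 0.023, 0.535, 0.03, 85], [-98, -12, 176, 0.029, 0.67, 0.038, 85], [-117, -15, 212, 0.035, 0.8, 0.046, 85], [-136, -18, 247, 0.04, 0.94, 0.053, 85], [-156, -20, 282, 0.046, 1.071, 0.061, 85]]}}

```text
clock: 8.65
tcp_pos: [0.4823, -0.1569, 0.2492]
orientation: [2.433, 1.979, -0.015]
contact_force: [0.4, 0.0, -0.4]
grip_width: 0.0856
gripper_force: 0.0
```

```bash
cat > p4.py <<'E'
from log import *
import sys
Rt=np.array([[.205,.979,0],[.979,-.205,0],[0,0,-1]])
plan([float(v) for v in sys.argv[1:4]],Rt)
E
python3 p4.py 482.4 -159 180
```

```text
t 8.65 J [-0.434  0.208  0.723  1.965 -0.148  1.026  0.15 ] p [ 482.3 -156.9  249.2] F [ 0.4  0.  -0.4] w 85.6
[[0.203, 0.979, -0.004], [0.979, -0.203, -0.01], [-0.011, -0.002, -1.0]]
SHIFT [-1.3  0.6 69.2] TURN [-0.002  0.011  0.002]
```

```bash
python3 - <<'E'
from h import *
f=grab('wrist');P=cloud(f);save('w2.png',f['image'])
M=(P[...,2]>.09)&(P[...,2]<.112)&(P[...,1]<-.05)
n,l,s,c=cv2.connectedComponentsWithStats(M.astype(np.uint8))
for i in range(1,n):
    if s[i,4]>40:
        q=P[l==i];print(s[i,4],c[i].round(0),np.median(q,0).round(4),cv2.minAreaRect(np.float32(q[:,:2]*1000)))
E
```

```text
579 [253. 134.] [ 0.493  -0.1048  0.1002] ((492.71527099609375, -104.89788055419922), (13.201662063598633, 42.82212829589844), 78.3819351196289)
258 [252. 187.] [ 0.4815 -0.1595  0.1018] ((481.23358154296875, -160.5126495361328), (11.011256217956543, 23.24551773071289), 77.97925567626953)
```

View pics/w2.png

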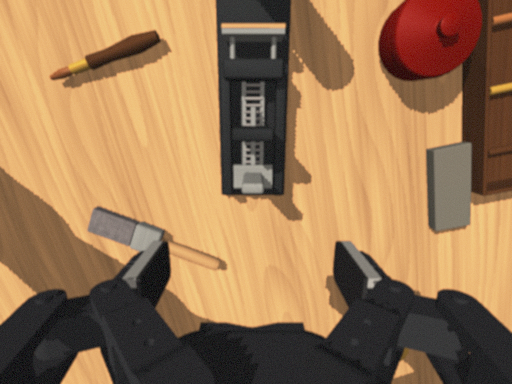

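Request:
{"api": "step_arm", "payload": {"moves": [[-3, 0, 40, 0, 0.011, 0, 60], [-3, 0, 85, 0, 0.011, 0, 60], [-3, 0, 125, 0, 0.011, 0, 60], [-3, 0, 155, 0, 0.011, 0, 60], [-3, 0, 172, 0, 0.011, 0, 60], [-3, 0, 175, 0, 0.011, 0, 60], [-3, 0, 175, 0, 0.011, 0, 60]]}}

```text
clock: 9.4
tcp_pos: [0.4804, -0.1608, 0.0729]
orientation: [-2.435, -1.983, 0.015]
contact_force: [-0.1, -0.1, 0.4]
grip_width: 0.06
gripper_force: 0.0
```

```bash
python3 p4.py 481.4 -160 73
```

```text
t 9.4 J [-0.257  0.488  0.571  2.108 -0.413  0.662  0.39 ] p [ 480.4 -160.8   72.9] F [-0.1 -0.1  0.4] w 60.0
[[0.203, 0.979, -0.008], [0.979, -0.203, -0.005], [-0.007, -0.007, -1.0]]
SHIFT [ 1.   0.8 -0.2] TURN [-0.007  0.007  0.002]
```

Close on the bar.

Request:
{"api": "step_arm", "payload": {"grip_force": 50, "moves": [[0, 1, 0, 0, 0, 0, 40], [0, 1, 0, 0, 0, 0, 15], [0, 1, 0, 0, 0, 0, 15], [0, 1, 0, 0, 0, 0, 15], [0, 1, 0, 0, 0, 0, 15]]}}

```text
clock: 9.9
tcp_pos: [0.4822, -0.1614, 0.0744]
orientation: [2.436, 1.982, -0.01]
contact_force: [-1.0, 0.7, 5.1]
grip_width: 0.0234
gripper_force: 48.7
```

```bash
cat > pad.py <<'E'
from log import *
st()
c=np.array([.5134,-.0148]);y=np.array([np.cos(np.deg2rad(78.17)),np.sin(np.deg2rad(78.17))]);x=np.array([y[1],-y[0]])
for n in('top','scene'):
    P=cloud(grab(n)).reshape(-1,3);s=(P[:,:2]-c)@y*1000;w=(P[:,:2]-c)@x*1000
    m=(abs(w)<30)&(P[:,2]>.040)&(P[:,2]<.052)&(s>-45)&(s<112)&((s<0)|(abs(w)>(15 if n=='top' else 0)))
    h=np.histogram(s[m],bins=np.arange(-45,113,3));print(n,[(int(e),int(v)) for v,e in zip(*h) if v>2])
E
python3 pad.py; python3 ax.py .06 .2
```

```text
t 9.9 J [-0.256  0.486  0.572  2.106 -0.414  0.663  0.391] p [ 482.2 -161.4   74.4] F [-1.   0.7  5.1] w 23.4
[[0.203, 0.979, -0.005], [0.979, -0.203, -0.005], [-0.006, -0.004, -1.0]]
top [(-33, 15), (-30, 23), (-27, 22), (-24, 18), (-21, 23), (-18, 22), (-15, 20), (-12, 14), (12, 5), (15, 11), (18, 11), (21, 11)]
scene [(-36, 6), (-33, 21), (-30, 19), (-27, 23), (-24, 22), (-21, 20), (-18, 25), (-15, 25), (-12, 5), (12, 16), (15, 26), (18, 20), (21, 12), (69, 4), (72, 4), (75, 9), (78, 4), (81, 3), (84, 3), (87, 8), (90, 4), (93, 4), (96, 6), (99, 3), (102, 3), (105, 4), (108, 8)]
1010 z [0.0612 0.1635]
axis at z 0.124 [ 0.5346  0.0787 -0.0031  0.0014]
bottom xy [0.5348 0.0786] s 0.0958 w 0.0018
```

Request:
{"api": "step_arm", "payload": {"moves": [[5, 0, 0, 0, 0, 0, 15], [10, 0, 0, 0, 0, 0, 15], [15, 0, 0, 0, 0, 0, 15], [20, 0, 0, 0, 0, 0, 15], [24, 0, 0, 0, 0, 0, 15], [27, 0, 0, 0, 0, 0, 15], [27, 0, 0, 0, 0, 0, 15]]}}

```text
clock: 10.75
tcp_pos: [0.4874, -0.1366, 0.0744]
orientation: [2.436, 1.98, -0.012]
contact_force: [-3.6, -5.2, 8.9]
grip_width: 0.0228
gripper_force: 49.6
```

```bash
python3 pad.py
```

```text
t 10.75 J [-0.311  0.484  0.576  2.111 -0.412  0.66   0.338] p [ 487.4 -136.6   74.4] F [-3.6 -5.2  8.9] w 22.8
[[0.204, 0.979, -0.005], [0.979, -0.204, -0.007], [-0.008, -0.003, -1.0]]
top [(-9, 13), (-6, 20), (-3, 23), (0, 8), (3, 12), (6, 10), (9, 12), (12, 10), (36, 3), (39, 11), (42, 9), (45, 12)]
scene [(-9, 23), (-6, 23), (-3, 19), (0, 21), (3, 25), (6, 22), (9, 22), (12, 8), (36, 15), (39, 17), (42, 26), (45, 8), (69, 3), (72, 4), (75, 7), (78, 4), (81, 3), (84, 4), (87, 10), (90, 3), (93, 3), (96, 9), (99, 4), (102, 4), (105, 4), (108, 7)]
```

Request:
{"api": "step_arm", "payload": {"moves": [[-6, 0, 0, 0, 0, 0, 15], [-12, 0, 0, 0, 0, 0, 15], [-18, 0, 0, 0, 0, 0, 15], [-23, 0, 0, 0, 0, 0, 15], [-26, 0, 0, 0, 0, 0, 15], [-26, 0, 0, 0, 0, 0, 15]]}}

```text
clock: 11.45
tcp_pos: [0.4822, -0.1614, 0.0744]
orientation: [2.437, 1.981, -0.011]
contact_force: [-1.9, -1.7, 7.9]
grip_width: 0.0226
gripper_force: 49.3
```

Request:
{"api": "step_arm", "payload": {"moves": [[5, 0, 0, 0, 0, 0, 15], [10, 0, 0, 0, 0, 0, 15], [15, 0, 0, 0, 0, 0, 15], [20, 0, 0, 0, 0, 0, 15], [23, 0, 0, 0, 0, 0, 15], [26, 0, 0, 0, 0, 0, 15], [26, 0, 0, 0, 0, 0, 15]]}}

```text
clock: 12.15
tcp_pos: [0.4874, -0.1367, 0.0744]
orientation: [2.436, 1.98, -0.012]
contact_force: [-2.8, -4.6, 8.0]
grip_width: 0.0231
gripper_force: 49.6
```

```bash
python3 pad.py; python3 ax.py .06 .2
```

```text
t 12.15 J [-0.311  0.484  0.576  2.111 -0.412  0.66   0.338] p [ 487.4 -136.7   74.4] F [-2.8 -4.6  8. ] w 23.1
[[0.204, 0.979, -0.005], [0.979, -0.204, -0.007], [-0.008, -0.003, -1.0]]
top [(12, 11), (15, 11), (18, 10), (21, 11), (24, 13), (27, 10), (30, 8), (33, 7), (57, 7), (60, 9), (63, 11), (66, 9)]
scene [(9, 6), (12, 21), (15, 21), (18, 20), (21, 23), (24, 23), (27, 19), (30, 28), (54, 3), (57, 18), (60, 17), (63, 17), (66, 17), (69, 4), (72, 4), (75, 8), (78, 4), (81, 3), (84, 3), (87, 6), (90, 3), (93, 5), (96, 6), (99, 4), (102, 5), (105, 4), (108, 8)]
1006 z [0.0613 0.1631]
axis at z 0.124 [ 0.5346  0.0786 -0.0036  0.0011]
bottom xy [0.5349 0.0786] s 0.0958 w 0.0019
```

Request:
{"api": "step_arm", "payload": {"moves": [[-6, 0, 0, 0, 0, 0, 15], [-12, 0, 0, 0, 0, 0, 15], [-18, 0, 0, 0, 0, 0, 15], [-23, 0, 0, 0, 0, 0, 15], [-26, 0, 0, 0, 0, 0, 15], [-26, 0, 0, 0, 0, 0, 15]]}}

```text
clock: 12.9
tcp_pos: [0.4822, -0.1613, 0.0744]
orientation: [2.437, 1.981, -0.011]
contact_force: [-2.7, -2.1, 7.6]
grip_width: 0.023
gripper_force: 49.3
```

Request:
{"api": "step_arm", "payload": {"moves": [[4, 0, 0, 0, 0, 0, 15], [8, 0, 0, 0, 0, 0, 15], [11, 0, 0, 0, 0, 0, 15], [14, 0, 0, 0, 0, 0, 15], [16, 0, 0, 0, 0, 0, 15], [17, 0, 0, 0, 0, 0, 15], [17, 0, 0, 0, 0, 0, 15]]}}

```text
clock: 13.6
tcp_pos: [0.4855, -0.146, 0.0744]
orientation: [2.436, 1.979, -0.013]
contact_force: [-3.4, -6.0, 8.4]
grip_width: 0.023
gripper_force: 49.3
```

```bash
python3 pad.py; python3 ax.py .06 .2
```

```text
t 13.6 J [-0.292  0.484  0.576  2.11  -0.412  0.66   0.355] p [ 485.5 -146.    74.4] F [-3.4 -6.   8.4] w 23.0
[[0.205, 0.979, -0.005], [0.979, -0.205, -0.007], [-0.008, -0.003, -1.0]]
top [(18, 10), (21, 12), (24, 12), (27, 9), (30, 11), (33, 12), (36, 12), (39, 6), (60, 3), (63, 13), (66, 10), (69, 6)]
scene [(15, 6), (18, 22), (21, 23), (24, 21), (27, 18), (30, 23), (33, 23), (36, 21), (60, 17), (63, 16), (66, 34), (69, 4), (72, 4), (75, 6), (78, 4), (81, 3), (84, 4), (87, 8), (90, 3), (93, 4), (96, 8), (99, 3), (102, 4), (105, 4), (108, 9)]
1009 z [0.061  0.1632]
axis at z 0.124 [ 0.5347  0.0786 -0.0031  0.0023]
bottom xy [0.5349 0.0785] s 0.0957 w 0.002
```

Request:
{"api": "step_arm", "payload": {"moves": [[3, 0, 0, 0, 0, 0, 15], [6, 0, 0, 0, 0, 0, 15], [8, 0, 0, 0, 0, 0, 15], [10, 0, 0, 0, 0, 0, 15], [11, 0, 0, 0, 0, 0, 15], [11, 0, 0, 0, 0, 0, 15]]}}

```text
clock: 14.35
tcp_pos: [0.4877, -0.1355, 0.0744]
orientation: [2.436, 1.979, -0.013]
contact_force: [-3.6, -6.3, 8.8]
grip_width: 0.0231
gripper_force: 49.5
```

```bash
python3 pad.py; python3 ax.py .06 .2
```

```text
t 14.35 J [-0.315  0.484  0.577  2.112 -0.412  0.66   0.334] p [ 487.7 -135.5   74.4] F [-3.6 -6.3  8.8] w 23.1
[[0.205, 0.979, -0.005], [0.979, -0.205, -0.008], [-0.008, -0.003, -1.0]]
top [(27, 3), (30, 10), (33, 11), (36, 11), (39, 10), (42, 10), (45, 12), (48, 11), (72, 8), (75, 11), (78, 12), (81, 3)]
scene [(27, 12), (30, 23), (33, 23), (36, 18), (39, 19), (42, 26), (45, 25), (48, 15), (72, 17), (75, 23), (78, 27), (81, 5), (84, 3), (87, 7), (90, 4), (93, 4), (96, 9), (99, 5), (102, 4), (105, 3), (108, 6)]
990 z [0.0617 0.1632]
axis at z 0.124 [ 0.537   0.0893 -0.0012  0.0026]
bottom xy [0.537  0.0891] s 0.1066 w 0.0018
```

Request:
{"api": "step_arm", "payload": {"moves": [[-6, 0, 0, 0, 0, 0, 15], [-12, 0, 0, 0, 0, 0, 15], [-18, 0, 0, 0, 0, 0, 15], [-24, 0, 0, 0, 0, 0, 15], [-27, 0, 0, 0, 0, 0, 15], [-27, 0, 0, 0, 0, 0, 15]]}}

```text
clock: 15.1
tcp_pos: [0.4824, -0.1608, 0.0744]
orientation: [2.437, 1.98, -0.012]
contact_force: [-1.6, -2.5, 5.6]
grip_width: 0.0231
gripper_force: 49.2
```

Request:
{"api": "step_arm", "payload": {"moves": [[4, 0, 0, 0, 0, 0, 15], [8, 0, 0, 0, 0, 0, 15], [10, 0, 0, 0, 0, 0, 15], [12, 0, 0, 0, 0, 0, 15], [13, 0, 0, 0, 0, 0, 15], [13, 0, 0, 0, 0, 0, 15]]}}

```text
clock: 15.7
tcp_pos: [0.4848, -0.1489, 0.0744]
orientation: [2.436, 1.979, -0.013]
contact_force: [-2.7, -4.8, 7.7]
grip_width: 0.0227
gripper_force: 49.3
```

```bash
python3 pad.py; python3 ax.py .06 .2
```

```text
t 15.7 J [-0.286  0.485  0.576  2.109 -0.412  0.661  0.361] p [ 484.8 -148.9   74.4] F [-2.7 -4.8  7.7] w 22.7
[[0.205, 0.979, -0.005], [0.979, -0.205, -0.007], [-0.008, -0.003, -1.0]]
top [(30, 6), (33, 11), (36, 9), (39, 13), (42, 11), (45, 11), (48, 11), (51, 12), (75, 11), (78, 10), (81, 11), (84, 3)]
scene [(30, 22), (33, 23), (36, 17), (39, 18), (42, 25), (45, 24), (48, 17), (51, 16), (75, 22), (78, 29), (81, 18), (84, 4), (87, 7), (90, 3), (93, 4), (96, 8), (99, 5), (102, 4), (105, 4), (108, 6)]
982 z [0.0613 0.1633]
axis at z 0.124 [0.5375 0.0915 0.     0.0035]
bottom xy [0.5374 0.0913] s 0.1088 w 0.0018
```

Request:
{"api": "step_arm", "payload": {"moves": [[-5, 0, 0, 0, 0, 0, 15], [-10, 0, 0, 0, 0, 0, 15], [-13, 0, 0, 0, 0, 0, 15], [-13, 0, 0, 0, 0, 0, 15]]}}

```text
clock: 16.25
tcp_pos: [0.4823, -0.1609, 0.0744]
orientation: [2.436, 1.98, -0.012]
contact_force: [-2.5, -3.7, 6.5]
grip_width: 0.0231
gripper_force: 49.3
```

Request:
{"api": "step_arm", "payload": {"moves": [[4, 0, 0, 0, 0, 0, 15], [8, 0, 0, 0, 0, 0, 15], [11, 0, 0, 0, 0, 0, 15], [13, 0, 0, 0, 0, 0, 15], [14, 0, 0, 0, 0, 0, 15], [14, 0, 0, 0, 0, 0, 15]]}}

```text
clock: 16.85
tcp_pos: [0.4853, -0.1468, 0.0744]
orientation: [2.436, 1.981, -0.012]
contact_force: [-3.2, -2.2, 8.3]
grip_width: 0.0236
gripper_force: 49.5
```

```bash
python3 pad.py; python3 ax.py .06 .2
```

```text
t 16.85 J [-0.289  0.485  0.574  2.109 -0.413  0.661  0.359] p [ 485.3 -146.8   74.4] F [-3.2 -2.2  8.3] w 23.6
[[0.204, 0.979, -0.005], [0.979, -0.204, -0.006], [-0.007, -0.003, -1.0]]
top [(33, 7), (36, 11), (39, 12), (42, 11), (45, 10), (48, 10), (51, 13), (54, 9), (75, 3), (78, 11), (81, 10), (84, 10)]
scene [(33, 24), (36, 18), (39, 18), (42, 28), (45, 23), (48, 18), (51, 18), (54, 18), (75, 17), (78, 28), (81, 18), (84, 14), (87, 9), (90, 4), (93, 3), (96, 7), (99, 3), (102, 4), (105, 5), (108, 6)]
991 z [0.062 0.163]
axis at z 0.124 [0.5367 0.0934 0.0022 0.003 ]
bottom xy [0.5366 0.0932] s 0.1105 w 0.0005
```

Request:
{"api": "step_arm", "payload": {"moves": [[2, 0, 0, 0, 0, 0, 15], [3, 0, 0, 0, 0, 0, 15], [4, 0, 0, 0, 0, 0, 15], [5, 0, 0, 0, 0, 0, 15], [5, 0, 0, 0, 0, 0, 15]]}}

```text
clock: 17.5
tcp_pos: [0.4859, -0.1437, 0.0744]
orientation: [2.436, 1.978, -0.014]
contact_force: [-2.9, -8.4, 5.9]
grip_width: 0.0231
gripper_force: 49.3
```

```bash
python3 pad.py; python3 ax.py .06 .2; python3 - <<'E'
from h import *
a=grab('scene');save('e.png',cv2.resize(a['image'][150:260,110:310],None,fx=4,fy=4,interpolation=cv2.INTER_CUBIC))
E
```

```text
t 17.5 J [-0.298  0.484  0.577  2.111 -0.411  0.66   0.35 ] p [ 485.9 -143.7   74.4] F [-2.9 -8.4  5.9] w 23.1
[[0.205, 0.979, -0.005], [0.979, -0.205, -0.008], [-0.009, -0.003, -1.0]]
top [(36, 9), (39, 10), (42, 10), (45, 11), (48, 11), (51, 11), (54, 10), (57, 6), (75, 3), (78, 11), (81, 10), (84, 11)]
scene [(33, 8), (36, 19), (39, 18), (42, 29), (45, 24), (48, 16), (51, 17), (54, 34), (75, 17), (78, 26), (81, 17), (84, 14), (87, 7), (90, 4), (93, 3), (96, 7), (99, 5), (102, 4), (105, 4), (108, 7)]
998 z [0.0616 0.1633]
axis at z 0.124 [0.5368 0.0934 0.0024 0.005 ]
bottom xy [0.5366 0.0931] s 0.1104 w 0.0006
```

View pics/e.png

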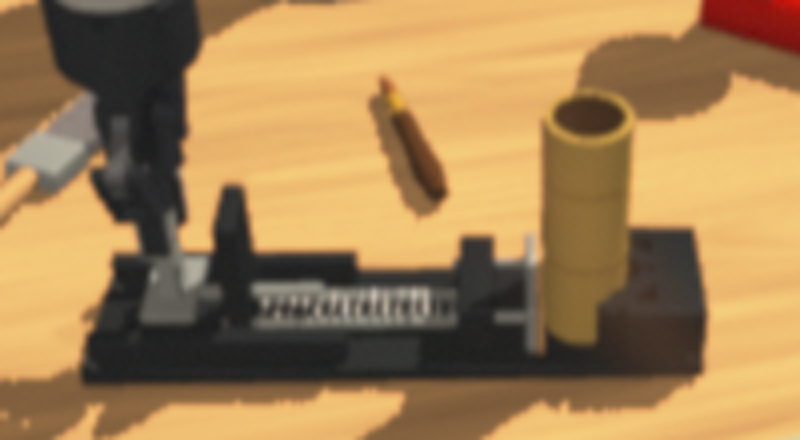

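The holder is home in the notch, upright at crop (587,215), and the plate bears on it at (535,290). The jaw-to-plate gap has shrunk by about 5 mm, so I'll pull about 6 mm more.

Request:
{"api": "step_arm", "payload": {"moves": [[2, 0, 0, 0, 0, 0, 15], [4, 0, 0, 0, 0, 0, 15], [5, 0, 0, 0, 0, 0, 15], [6, 0, 0, 0, 0, 0, 15], [6.5, 0, 0, 0, 0, 0, 15], [6.5, 0, 0, 0, 0, 0, 15]]}}

```text
clock: 18.3
tcp_pos: [0.4871, -0.1382, 0.0744]
orientation: [2.436, 1.977, -0.015]
contact_force: [-3.6, -9.5, 6.1]
grip_width: 0.0229
gripper_force: 49.3
```

```bash
python3 pad.py; python3 ax.py .06 .2
```

```text
t 18.3 J [-0.311  0.484  0.578  2.112 -0.411  0.659  0.337] p [ 487.1 -138.2   74.4] F [-3.6 -9.5  6.1] w 22.9
[[0.206, 0.979, -0.005], [0.979, -0.206, -0.009], [-0.01, -0.003, -1.0]]
top [(42, 11), (45, 11), (48, 11), (51, 12), (54, 11), (57, 13), (60, 9), (63, 4), (78, 8), (81, 11), (84, 12), (87, 6)]
scene [(42, 26), (45, 24), (48, 17), (51, 17), (54, 35), (57, 17), (60, 16), (75, 5), (78, 28), (81, 18), (84, 17), (87, 14), (90, 3), (93, 4), (96, 7), (99, 4), (102, 4), (105, 4), (108, 8)]
993 z [0.0614 0.1633]
axis at z 0.123 [ 0.5353  0.0956 -0.0027  0.0038]
bottom xy [0.5355 0.0954] s 0.1124 w -0.001
```

Request:
{"api": "step_arm", "payload": {"moves": [[1, 0, 0, 0, 0, 0, 15], [2, 0, 0, 0, 0, 0, 15], [3, 0, 0, 0, 0, 0, 15], [3, 0, 0, 0, 0, 0, 15], [3, 0, 0, 0, 0, 0, 15], [3, 0, 0, 0, 0, 0, 15], [3, 0, 0, 0, 0, 0, 15]]}}

```text
clock: 19.15
tcp_pos: [0.4876, -0.1357, 0.0744]
orientation: [2.436, 1.976, -0.015]
contact_force: [-3.6, -10.5, 7.9]
grip_width: 0.0231
gripper_force: 49.3
```

```bash
python3 pad.py; python3 ax.py .06 .2; python3 v2.py | cut -c 1-4,230-320
```

```text
t 19.15 J [-0.317  0.484  0.578  2.112 -0.41   0.659  0.331] p [ 487.6 -135.7   74.4] F [ -3.6 -10.5   7.9] w 23.1
[[0.206, 0.978, -0.004], [0.978, -0.206, -0.01], [-0.01, -0.002, -1.0]]
top [(45, 11), (48, 11), (51, 12), (54, 10), (57, 13), (60, 10), (63, 12), (78, 8), (81, 10), (84, 11), (87, 5)]
scene [(42, 9), (45, 24), (48, 17), (51, 17), (54, 34), (57, 18), (60, 17), (63, 17), (75, 6), (78, 28), (81, 17), (84, 17), (87, 16), (90, 3), (93, 3), (96, 7), (99, 3), (102, 3), (105, 4), (108, 7)]
995 z [0.0618 0.1633]
axis at z 0.124 [ 0.5354  0.0955 -0.0007  0.0007]
bottom xy [0.5355 0.0955] s 0.1125 w -0.001
s     73  78  83  88  93  98 103 108 113 118 123 128 133 138 143 148 153 158 163 168 173 178 18
-45  4   0   0   4   3  11   5   3   6   8   2   2   2   0   1   5   1   1   0   2
-38 11  12  11  12  12  13  19  29  13  46  41  37  44  40  47  46  34  45  15   0
-31 12  12  12  13  12  16  47  48  50  46  48  48  48  48  48  49  50  50  50   0
-24 11  15  75  95  96 106 111  86  50  48  44  14  45  48  49  49  48  48  48   1
-17 70 111 161 162 162 163 163 148  94  48  48  39  42  49  48  47  47  48  48   0
-10 32 162 162 164 164 163 162 162 161  73  49  49  49  46  49  51  48  47  46  -2
 -3 63 162 162 162 161 162 162 163 164 161  30  49  48  48  47  48  47  51  49   0
  4 62 163 163 164 162 163 164 163 162 162  28  46  46  48  47  47  48  48  47   0
 11 62 162 163 164 163 164 163 163 161 162  48  48  49  48  48  51  50  48  48   0
 18 59 161 163 163 162 163 164 162 160   .  45  48  49  49  48  50  49  48  47   1
 25  .   . 162 161 163 163 160   .   .   .  37  22  30  47  47  49  47  47  46   0
 32  .   .   .   .   .   .   .   .   .  47  47  45  48  47  49  49  49  47  48   0
 39  9   .   .   .   .   .   .   .  45  48  50  49  47  53  47  50  49  49  49   1
 46 10   0   .   .   .   .   .   .   .   1   0   .   0   1   0   .   2   0   .   0
```

```bash
python3 -c "
from h import *
print(r.hand_in())"
```

```text
the job is handed in; nothing more can be done
None
```

The job is handed in at about 19 s on the clock. The holder stands mouth up, home in the notch, with the plate pressed back about 11 mm (estimated from camera and wrist force) and the trigger still held; the hand-in call gave no verdict.

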